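# Set the hub jig's thumbscrew: bottom it, back off a quarter turn

## Robot

A 6-joint arm with a two-finger parallel gripper is mounted at the origin on a cart in front of the work surface, level with it; the furniture and walls round the work are solid. World frame = base frame: x ahead of the robot, y to its left, z up, the work surface at z = 0. Lengths are in m, angles in rad, forces in N, time in s.
With the tool pointing down it reaches from about 0.425 to 0.95 m from the base axis. Payload 3.5 kg.
Tool frame: the origin (TCP) lies on the centre line of the jaws, within the pads' length; the fingertips stand 25 mm ahead of it and the grasp point (between the pads) lies 6 mm ahead of it (ctrl.finger_overhang is the distance from the TCP to the fingertips, in m); z points along the fingers, y is the line along which they close (so a half turn about z gives the same grasp; the last joint's range is limited). The gripper opens to 85 mm and grips with 20 to 120 N. Pads are 22 mm wide; open, the fingers measure 114 mm over their backs; the gripper's body (76 mm by 85 mm) begins 54 mm behind the grasp point. The pads swing forward as they close: fully open they stand 13 mm farther back than shut.
Start: joints at [-1.353, 0.286, 1.577, -0, 1.279, -0.15], TCP at [0.243, -0.63, 0.256] pointing down, gripper open.
Joint ranges: [-2.77, 2.77], [-0.9, 2.22], [0.21, 2.48], [-1.53, 4.67], [0.24, 2.81], [-2.84, 2.84]. Speed limits (rad/s): [2.79, 2.79, 3.14, 3.14, 3.14, 3.14].

## Interface

Orientations are given as a unit quaternion [x, y, z, w].
In Python, from plant import get_state, imaging, job, ctrl gives the robot as it stands.
- The arm moves only by the tool jog_arm, never from a script. Its argument "increments" is a list of rows, each an object of numbers: "dx", "dy", "dz": the shift along the world's x, y, z each as a share of 12 cm, from -1 to 1; "ax", "ay", "az": the turn, a rotation vector about the world's x, y, z each as a share of pi/2 rad, from -1 to 1; "gripper": the gripper command: -1 is shut, 1 is fully open, values between are in proportion. A call has 1 to 10 rows; each row is the pose to reach, as a shift and turn from the pose commanded when the call began; what a row does not reach only later rows make up. A row lasts 1/10 s, in which the tool goes at most 50 mm and 8.59 degrees, less where a joint would pass 70% of its speed; a pose out of reach is approached as far as the arm can. A call with a number of a shift or a turn outside -1 to 1 is refused whole. A call with a gripper value outside its range is refused whole. The fingers move at their own pace and stop on an object; "force" is the grip in N (left out, the last holds). Time passes only in rows, so rows that repeat a pose let the fingers close. It gives the time, the measured TCP pose, the force, the opening and the grip force at its end, in the units of the state.
- get_state(): the state, without advancing time (a new reading comes with each control period).
- imaging.read_camera(name): name is "side" or "top"; returns a dict with "frame" (384x512x3 uint8, blue, green, red), "depth" (384x512 float32, m along the optical axis (not along the pixel's ray), 0 where there is no reading), "camera_matrix" (3x3 intrinsics, pixels), "extrinsics" (4x4, takes a point from camera to world coordinates). Camera axes: x right, y up, looking along -z (the intrinsics and any distortion apply to the point x, -y, -z); pixel columns grow to the right and rows downward; lengths in m; the calibration is good to about 2 mm. A picture is of the moment at which its call begins.
- job.sign_off(): hands the job in; it is judged then, once.
The state is a dict: "time": time; "qpos": joint angles; "dq": joint speeds; "joint_efforts": joint torques, N m; "eef_pos": TCP position; "tcp_rot": TCP orientation; "contact_force": force on the tool from outside, world axes, zero at the start; "wrist_torque": the same for the moment, N m; "opening": opening from 0.0 (shut) to 1.0 (fully open); "finger_force": force on a finger pad.
Only numpy, scipy, OpenCV 4.12 (cv2) and the standard library are available. Lean on these libraries where they do the work, as an engineer would, in place of code of your own. Each camera call takes 0.05 s, during which the arm holds its last target. There are 200 camera calls.

## Task

Screw the red thumbscrew of the blue hub jig down (clockwise from above) until it bottoms on the hub's axle, then back it off a quarter turn so that the bearings run with a little play, and let go. Do not knock over or push about the grease tub, parts box, lockring tool and spoke key that stand round the jig.

Things in the scene. Friction and masses are not known exactly. Their poses are not given: they have to be found in the camera images.
- thumbscrew (a point): Centre of the red thumbscrew's wing on top of the jig: an upright flat bar 48 mm long (own x), 10 mm thick (own y), 28 mm high (14 mm above and below this point) on a 24 mm boss; a white stripe on top marks the +x end. z is up, along the screw's axis. Right-hand thread, 2 mm a turn: clockwise from above (negative about z) lowers it. Starts 0.35 to 0.75 turn above its bottom.
- axle_end (a point): Top of the gold hub's axle on the screw's axis, 160 mm above the bench, axes as the jig's. The screw bottoms here and stops dead, thumbscrew then being 60 mm above this point. The wing's direction at the bottom differs each time and must be felt: the screw runs with about 0.08 N m and stays where left; at the bottom the torque rises at once, 0.3 to 0.4 N m is plenty.
- bush_top (a point): Centre of the top of the plain brass bush (28 mm across, 6 mm high) through which the screw runs, 197 mm above the bench, axes as the jig's; it stands on a 64 mm dial plate. Nothing round the wing stands higher than this point.
- jig_base (a point): Centre of the underside of the jig, which is fixed to the bench: blue base 110 x 150 x 12 mm (x, y, z), 14 mm steel pillars at y = +58 and -58 mm, and across them a blue bridge 34 x 146 mm from 172 to 188 mm up, with small nuts to 194 mm over the pillars.
- grease_tub: White and red grease tub, 64 mm across, 46 mm high, loose on the bench; origin at the centre of its underside. To be left alone.
- nipple_box: Small clear parts box, 47 x 47 x 62 mm, loose on the bench; origin at the centre of its underside. To be left alone.
- lockring_tool: Steel lockring tool, 28 mm across, 34 mm high, loose on the bench; origin at the centre of its underside. To be left alone.
- spoke_key: Red round spoke key, 33 mm across, 10 mm high, loose on the bench; origin at the centre of its underside. To be left alone.

How it is judged:
By the outcome, as a careful person would: the job done as asked, in the order asked, and still so for the second after the job is handed in, with the robot touching nothing.
It also fails if it takes over 72 s, if anything falls off the work surface, if the arm or the gripper's body presses on something with over 40 N, if the wrist force passes 120 N, or if a joint passes its speed limit or range.

## Working session

There is one attempt and no reset: what is moved stays moved. The work goes in short steps, Python scripts to look and compute and a tool call to move; the robot and the scene stay as the last step left them, time stands still between calls to the robot, and variables do not carry over. Pictures are saved under pics/ and viewed, at most 10 in all, crops included, and the job is handed in when it is done.

Besides the shell and the picture viewer there is one more tool, called after "Call:" as name(argument=value, ...) on one line, values as JSON. jog_arm: Moves the arm, as the interface text tells. Shift numbers are shares of 12 cm and turn numbers shares of pi/2 rad, none past 1 either way. Its arguments: {"type":"object","properties":{"increments":{"type":"array"},"force":{"type":"number"}},"required":["increments"]}

```bash
mkdir -p pics; ls
python3 - <<'E'
from plant import get_state, imaging, job, ctrl
import cv2,numpy as np
print(get_state(), ctrl.finger_overhang)
for n in("top","side"):
    r=imaging.read_camera(n); cv2.imwrite(f"pics/{n}0.png",r["frame"]); np.savez(f"{n}0.npz",**r)
    print(n,r["camera_matrix"],r["extrinsics"])
a=cv2.imread("pics/top0.png");b=cv2.imread("pics/side0.png")
cv2.imwrite("pics/both0.png",cv2.resize(np.vstack([a,b]),(400,600)) if 0 else np.hstack([a,b])[:, :] if 0 else a)
E
```

```text
pics
{'time': 0.0, 'qpos': array([-1.35298813e+00,  2.87176568e-01,  1.57817705e+00,  6.87813240e-06,
        1.27857861e+00, -1.50021000e-01]), 'dq': array([ 0.00070586, -0.00020786, -0.00058129,  0.00170228, -0.00085735,
       -0.00059305]), 'joint_efforts': array([ 4.47328066e-04, -4.05979657e+01, -2.92623675e+01, -1.04531882e-04,
        5.85269489e-03,  2.34956396e-06]), 'eef_pos': array([ 0.24260974, -0.62925698,  0.2549398 ]), 'tcp_rot': array([ 9.83134836e-01,  1.82878444e-01, -3.63505737e-05, -1.16922951e-03]), 'contact_force': array([ 0.85452473, -0.15715765, -1.27989861]), 'wrist_torque': array([ 0.01189285, -0.03279484,  0.03061569]), 'finger_force': 0.0, 'opening': 1.0042013890294492} 0.025
top [[448.01522868   0.         254.88238542]
 [  0.         448.01522868 193.94909741]
 [  0.           0.           1.        ]] [[ 0.0119309   0.99401042 -0.10863209  0.4486491 ]
 [-0.9996181   0.01456477  0.02348466  0.03141805]
 [ 0.0249262   0.10831041  0.99380458  0.99249698]
 [ 0.          0.          0.          1.        ]]
side [[408.90410555   0.         255.25342058]
 [  0.         408.90410555 186.34599829]
 [  0.           0.           1.        ]] [[ 0.99906601  0.00105364 -0.04319724  0.51878525]
 [-0.04082776  0.35037698 -0.93571848 -0.77916561]
 [ 0.0141494   0.93660817  0.35009275  0.46582868]
 [ 0.          0.          0.          1.        ]]
```

View pics/top0.png

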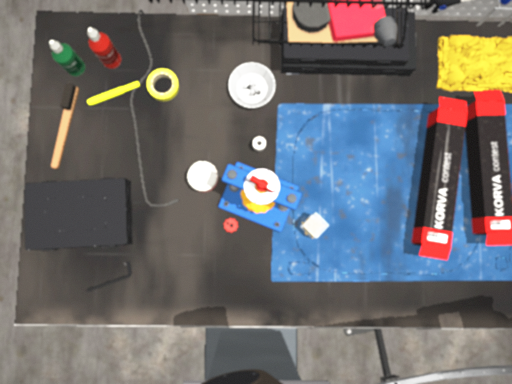

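View pics/side0.png

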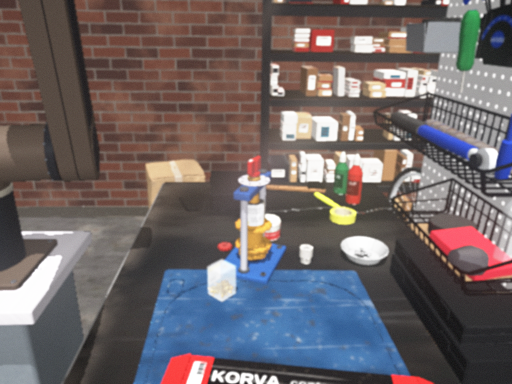

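The top view shows the jig near (260,192), with the red wing at (262,185). The tub is at (202,176), the box at (314,225), the lockring tool at (259,143) and the spoke key at (231,225). In the side view the wing is at (254,165).

```bash
cat > h.py <<'E'
import numpy as np, cv2
def cloud(r):
    K=r["camera_matrix"];E=r["extrinsics"];d=r["depth"]
    v,u=np.indices(d.shape)
    p=np.stack([(u-K[0,2])/K[0,0]*d,-(v-K[1,2])/K[1,1]*d,-d],-1)
    return p@E[:3,:3].T+E[:3,3]
def redmask(r):
    h=cv2.cvtColor(r["frame"],cv2.COLOR_BGR2HSV)
    return ((h[...,0]<8)|(h[...,0]>172))&(h[...,1]>140)&(h[...,2]>70)
E
python3 - <<'E'
import numpy as np,cv2
from h import *
for n in("top","side"):
    r=dict(np.load(n+"0.npz")); P=cloud(r); m=redmask(r)&(r["depth"]>0)
    box=np.zeros_like(m)
    if n=="top": box[160:210,235:290]=1
    else: box[145:190,235:275]=1
    q=P[m&box]; print(n,len(q),q.mean(0),q.min(0),q.max(0))
    if n=="top":
        t=q[q[:,2]>np.percentile(q[:,2],90)-.012]; c=t[:,:2].mean(0); w,V=np.linalg.eigh(np.cov((t[:,:2]-c).T)); print(len(t),t.mean(0),w**.5,V[:,1],np.degrees(np.arctan2(V[1,1],V[0,1])))
        h=cv2.cvtColor(r["frame"],cv2.COLOR_BGR2HSV); bm=(h[...,0]>95)&(h[...,0]<125)&(h[...,1]>150)&(P[...,2]>.175)&(P[...,2]<.2)
        z=np.zeros_like(m); z[150:240,210:310]=1
        b=P[bm&z]; print("bridge",len(b)); 
        print(b.mean(0),cv2.minAreaRect(b[:,:2].astype(np.float32)))
        for name,(u,v) in dict(tub=(202,176),box=(314,225),lock=(259,143),key=(231,225)).items():
            print(name,np.median(P[v-3:v+4,u-3:u+4].reshape(-1,3),0))
a=cv2.imread("pics/top0.png")[150:240,200:330];cv2.imwrite("pics/crop0.png",cv2.resize(a,(780,540),interpolation=cv2.INTER_CUBIC))
E
```

```text
top 134 [0.54992297 0.00576823 0.22864909] [ 0.54111978 -0.00741033  0.20650774] [0.56055121 0.02049189 0.23903352]
99 [0.55170116 0.00643319 0.23436043] [0.00309852 0.00819996] [0.45579417 0.89008521] 62.883956136825354
bridge 603
[0.55030333 0.00094768 0.18811035] ((0.5514621734619141, 0.0006159916520118713), (0.1438911259174347, 0.03449830040335655), 68.79427337646484)
tub [0.58900654 0.12218265 0.0450574 ]
box [ 0.48717286 -0.11414876  0.06209669]
lock [6.70360134e-01 6.66506658e-04 3.17525106e-02]
key [0.4871421  0.05989283 0.00938342]
side 105 [0.55060919 0.0105208  0.21570179] [ 0.53907696 -0.02384744 -0.42665982] [0.63694551 2.22527402 0.2341557 ]
```

View pics/crop0.png

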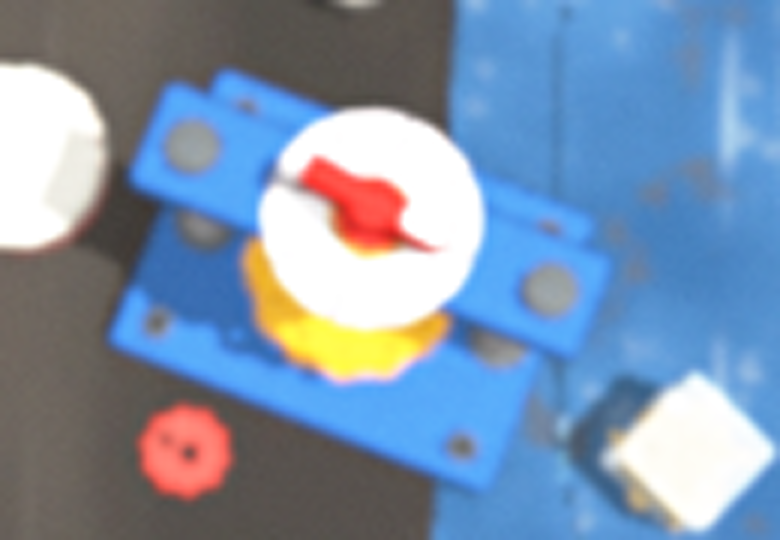

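Run:
```python
import numpy as np,cv2
from h import *
r=dict(np.load("top0.npz")); P=cloud(r); m=redmask(r); c=np.array([.5515,.0006])
K=r["camera_matrix"];E=r["extrinsics"]
def proj(p):
    q=E[:3,:3].T@(np.array(p)-E[:3,3]); return K[0,0]*q[0]/-q[2]+K[0,2], K[1,1]*-q[1]/-q[2]+K[1,2]
z=np.zeros_like(m); z[160:210,235:290]=1
v,u=np.nonzero(m&z)
# red pixels' xy on the plane of wing top z=.235
Ki=np.linalg.inv(K); ray=(np.stack([u,v,np.ones(len(u))],1)@Ki.T)*[1,-1,-1]@E[:3,:3].T
t=(.235-E[2,3])/ray[:,2]; X=E[:3,3]+ray*t[:,None]
d=X[:,:2]-c; rr=np.hypot(*d.T); far=rr>15e-3
for uu,vv,a,b,h in zip(u[far],v[far],rr[far],np.degrees(np.arctan2(d[far,1],d[far,0])),P[v,u,2][far]): print(uu,vv,round(a*1e3,1),round(b),round(h,3))
print([proj([c[0],c[1],h]) for h in (.188,.197,.235)])
Q=P[170:200,245:282]; print((Q[...,2][::2,::2]*1000).astype(int))
b=cv2.imread("pics/side0.png")[145:205,225:285];cv2.imwrite("pics/crop1.png",cv2.resize(b,(600,600),interpolation=cv2.INTER_CUBIC))
```

```text
252 177 20.3 64 0.235
253 177 18.8 61 0.236
254 177 17.3 59 0.236
251 178 21.2 70 0.236
252 178 19.6 68 0.238
253 178 18.0 66 0.234
254 178 16.5 64 0.237
251 179 20.6 74 0.237
252 179 19.0 73 0.235
253 179 17.4 71 0.236
254 179 15.8 69 0.236
251 180 20.2 79 0.231
252 180 18.5 78 0.234
253 180 16.9 77 0.235
254 180 15.2 75 0.235
252 181 18.2 83 0.225
253 181 16.5 83 0.231
[(np.float64(261.49725896849895), np.float64(185.85984217815306)), (np.float64(261.6962344197726), np.float64(185.22545369556224)), (np.float64(262.587668424047), np.float64(182.3833168305287))]
[[187  11  13  13  13 191 191 188 194 190 192 191   0   1   2   2   4   0
    3]
 [186 187 188 189 190 190 191 190 191 192 192 190 190 191   0   0   2   0
    0]
 [188 186 191 190 194 191 192 190 192 191 190 191 190 190 192   4   1   0
    3]
 [188 193 190 233 234 231 191 190 189 194 190 193 190 190 190 191   1   1
    2]
 [187 192 190 236 234 234 234 234 236 232 191 191 189 192 191 190   9  11
    0]
 [191 190 214 230 235 232 236 236 235 234 234 194 191 191 191 191 189  12
   13]
 [194 191 191 192 220 235 235 234 235 236 232 234 189 191 189 191 189  10
   17]
 [191 189 189 190 194 208 218 232 235 236 234 237 238 232 193 188 191 187
  185]
 [191 193 191 192 189 205 207 233 234 233 233 236 237 236 235 192 190 190
  187]
 [191 193 189 189 191 196 208 213 221 219 222 234 233 236 235 190 191 189
  191]
 [191 189 190 192 188 190 198 206 211 207 209 214 226 233 234 190 193 187
  189]
 [190 192 192 192 189 190 191 198 198 198 189 191 190 214 192 190 191 193
  187]
 [ 94 189 192 192 190 193 193 193 194 192 189 188 190 192 192 195 191 186
  188]
 [ 93 189 191 190 992 191 190 194 191 188 192 193 189 189 189 192 186 190
  189]
 [ 93  91 191 190 187 195 191 188 192 192 191 194 190 188 190 188 189 188
  188]]
```

View pics/crop1.png

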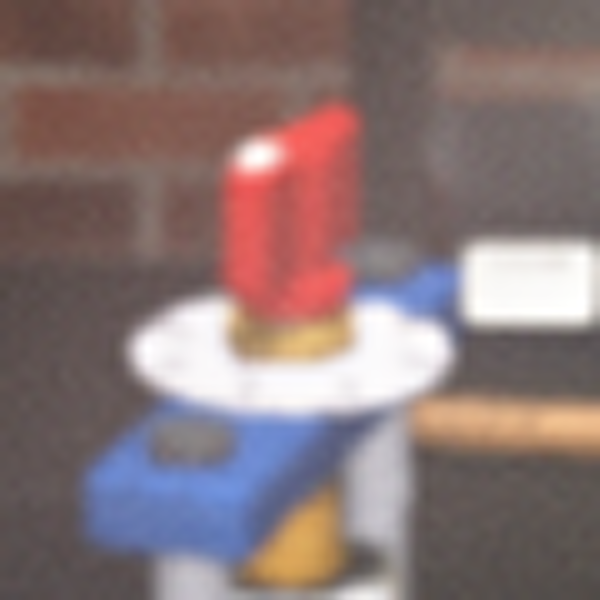

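Call:
jog_arm(increments=[{"dz":0.6,"az":0.09},{"dx":0.2,"dy":0.5,"dz":0.6,"az":0.18},{"dx":0.4,"dy":0.9,"dz":0.6,"az":0.27},{"dx":0.5,"dy":1,"dz":0.6,"az":0.36},{"dx":0.5,"dy":1,"dz":0.6,"az":0.45},{"dx":0.5,"dy":1,"dz":0.6,"az":0.54},{"dx":0.5,"dy":1,"dz":0.6,"az":0.63},{"dx":0.5,"dy":1,"dz":0.6,"az":0.7},{"dx":0.5,"dy":1,"dz":0.6,"az":0.75},{"dx":0.5,"dy":1,"dz":0.6,"az":0.8}])

```text
$.increments[0]: bad value
```

The side crop shows the wing upright. Its white stripe is on the near (-y) end at (257,155) in the crop, and the boss sits low, just above the bush at about (290,320). Next I'll fit the wing by height and resend the move with all keys.

```bash
cat >> h.py <<'E'
def wing(r,c=(.5515,.0006)):
    P=cloud(r).reshape(-1,3); s=P[(P[:,2]>.229)&(P[:,2]<.24)&(np.hypot(P[:,0]-c[0],P[:,1]-c[1])<.04)]
    w,V=np.linalg.eigh(np.cov(s[:,:2].T)); return len(s),s.mean(0),np.degrees(np.arctan2(V[1,1],V[0,1])),w**.5,cv2.minAreaRect(s[:,:2].astype(np.float32))
E
python3 -c "
import numpy as np
from h import *
print(wing(dict(np.load('top0.npz'))))"
```

```text
(186, array([0.55112894, 0.00150855, 0.23502404]), np.float64(62.32773614117752), array([0.00358803, 0.01263795]), ((0.5514616966247559, 0.001553177833557129), (0.045926786959171295, 0.01603926718235016), 52.19736862182617))
```

Call:
jog_arm(increments=[{"dx":0,"dy":0,"dz":0.6,"ax":0,"ay":0,"az":0.09,"gripper":1},{"dx":0.2,"dy":0.5,"dz":0.6,"ax":0,"ay":0,"az":0.18,"gripper":1},{"dx":0.4,"dy":0.9,"dz":0.6,"ax":0,"ay":0,"az":0.27,"gripper":1},{"dx":0.5,"dy":1,"dz":0.6,"ax":0,"ay":0,"az":0.36,"gripper":1},{"dx":0.5,"dy":1,"dz":0.6,"ax":0,"ay":0,"az":0.45,"gripper":1},{"dx":0.5,"dy":1,"dz":0.6,"ax":0,"ay":0,"az":0.54,"gripper":1},{"dx":0.5,"dy":1,"dz":0.6,"ax":0,"ay":0,"az":0.63,"gripper":1},{"dx":0.5,"dy":1,"dz":0.6,"ax":0,"ay":0,"az":0.72,"gripper":1},{"dx":0.5,"dy":1,"dz":0.6,"ax":0,"ay":0,"az":0.8,"gripper":1},{"dx":0.5,"dy":1,"dz":0.6,"ax":0,"ay":0,"az":0.8,"gripper":1}])

```text
time: 1.1
eef_pos: [0.3026, -0.5096, 0.3277]
tcp_rot: [0.688, 0.726, 0.0, -0.001]
contact_force: [-0.4, -0.8, -0.0]
opening: 0.998
finger_force: 0.0
```

Call:
jog_arm(increments=[{"dx":0.12,"dy":0.25,"dz":0,"ax":0,"ay":0,"az":0.08,"gripper":1},{"dx":0.25,"dy":0.5,"dz":0,"ax":0,"ay":0,"az":0.16,"gripper":1},{"dx":0.37,"dy":0.75,"dz":0,"ax":0,"ay":0,"az":0.24,"gripper":1},{"dx":0.5,"dy":1,"dz":0,"ax":0,"ay":0,"az":0.32,"gripper":1},{"dx":0.5,"dy":1,"dz":0,"ax":0,"ay":0,"az":0.4,"gripper":1}])

```text
time: 1.6
eef_pos: [0.3641, -0.3867, 0.3282]
tcp_rot: [0.427, 0.904, 0.001, -0.0]
contact_force: [-0.0, -0.4, 0.1]
opening: 0.997
finger_force: 0.0
```

Call:
jog_arm(increments=[{"dx":0.12,"dy":0.25,"dz":0,"ax":0,"ay":0,"az":0.08,"gripper":1},{"dx":0.25,"dy":0.5,"dz":0,"ax":0,"ay":0,"az":0.16,"gripper":1},{"dx":0.37,"dy":0.75,"dz":0,"ax":0,"ay":0,"az":0.24,"gripper":1},{"dx":0.5,"dy":1,"dz":0,"ax":0,"ay":0,"az":0.32,"gripper":1},{"dx":0.5,"dy":1,"dz":0,"ax":0,"ay":0,"az":0.4,"gripper":1}])

```text
time: 2.1
eef_pos: [0.4238, -0.2668, 0.3282]
tcp_rot: [0.127, 0.992, 0.001, 0.0]
contact_force: [-0.6, -0.7, 0.5]
opening: 1.0
finger_force: 0.0
```

Call:
jog_arm(increments=[{"dx":0.12,"dy":0.25,"dz":0,"ax":0,"ay":0,"az":0.08,"gripper":1},{"dx":0.25,"dy":0.5,"dz":0,"ax":0,"ay":0,"az":0.16,"gripper":1},{"dx":0.37,"dy":0.75,"dz":0,"ax":0,"ay":0,"az":0.24,"gripper":1},{"dx":0.5,"dy":1,"dz":0,"ax":0,"ay":0,"az":0.32,"gripper":1},{"dx":0.5,"dy":1,"dz":0,"ax":0,"ay":0,"az":0.4,"gripper":1}])

```text
time: 2.6
eef_pos: [0.4837, -0.1468, 0.3281]
tcp_rot: [-0.186, 0.983, 0.001, 0.0]
contact_force: [-0.7, -0.5, 0.8]
opening: 0.999
finger_force: 0.0
```

Call:
jog_arm(increments=[{"dx":0.12,"dy":0.25,"dz":0,"ax":0,"ay":0,"az":0.08,"gripper":0.2},{"dx":0.25,"dy":0.5,"dz":0,"ax":0,"ay":0,"az":0.16,"gripper":0.2},{"dx":0.37,"dy":0.75,"dz":0,"ax":0,"ay":0,"az":0.24,"gripper":0.2},{"dx":0.5,"dy":1,"dz":0,"ax":0,"ay":0,"az":0.32,"gripper":0.2},{"dx":0.5,"dy":1,"dz":0,"ax":0,"ay":0,"az":0.4,"gripper":0.2},{"dx":0.5,"dy":1,"dz":0,"ax":0,"ay":0,"az":0.4,"gripper":0.2}])

```text
time: 3.2
eef_pos: [0.5428, -0.0289, 0.3278]
tcp_rot: [-0.477, 0.879, 0.0, -0.0]
contact_force: [0.2, -0.7, 0.2]
opening: 0.597
finger_force: 0.0
```

```bash
python3 -c "
from plant import get_state
s=get_state();print(s)"
```

```text
{'time': 3.2, 'qpos': array([-2.39860575e-01, -5.30273580e-02,  1.81773331e+00, -1.07039289e-04,
        1.37776907e+00, -2.80594521e+00]), 'dq': array([-0.02631985, -0.0104729 ,  0.00744001, -0.00213412,  0.00024325,
        0.0808155 ]), 'joint_efforts': array([ 5.62934540e-01, -2.79668587e+01, -3.02762818e+01,  3.27207881e-02,
       -4.12005509e-03, -3.54935294e-01]), 'eef_pos': array([ 0.54279642, -0.02890161,  0.32784461]), 'tcp_rot': array([-4.77365756e-01,  8.78704579e-01,  2.57800032e-04, -3.61861862e-04]), 'contact_force': array([ 0.17125567, -0.74006955,  0.22505575]), 'wrist_torque': array([-0.01355718, -0.00153132,  0.00423301]), 'finger_force': 0.0, 'opening': 0.5965077936699135}
```

Call:
jog_arm(increments=[{"dx":0.07,"dy":0.25,"dz":0,"ax":0,"ay":0,"az":0.015,"gripper":0.2},{"dx":0.07,"dy":0.25,"dz":-0.2,"ax":0,"ay":0,"az":0.015,"gripper":0.2},{"dx":0.07,"dy":0.25,"dz":-0.4,"ax":0,"ay":0,"az":0.015,"gripper":0.2},{"dx":0.07,"dy":0.25,"dz":-0.4,"ax":0,"ay":0,"az":0.015,"gripper":0.2}])

```text
time: 3.6
eef_pos: [0.5489, 0.0001, 0.276]
tcp_rot: [-0.486, 0.874, 0.003, -0.003]
contact_force: [-0.7, -0.2, 0.2]
opening: 0.602
finger_force: 0.0
```

Run:
```python
from plant import get_state,imaging
import cv2
s=get_state();print(s["eef_pos"],s["qpos"],s["wrist_torque"])
b=imaging.read_camera("side")["frame"][100:215,200:310];cv2.imwrite("pics/s2.png",cv2.resize(b,(570,596),interpolation=cv2.INTER_CUBIC))
```

```text
[5.48926000e-01 8.50229988e-05 2.76036538e-01] [-1.84647797e-01 -3.29318756e-03  1.86320709e+00 -1.55115483e-04
  1.28982688e+00 -2.77039716e+00] [ 0.0005194  -0.04610566  0.06289993]
```

View pics/s2.png

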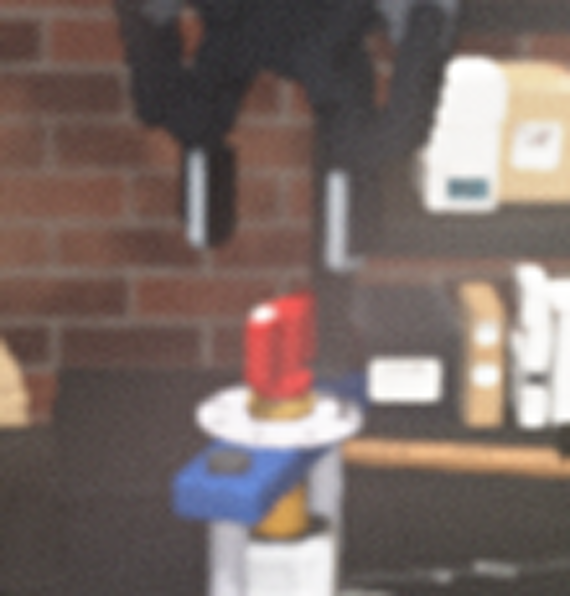

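The picture shows the open pads at crop (197,200) and (340,215), hanging above the wing at (280,345). The jaws sit about 2 to 3 mm to the -x side, so I'll correct that, lower and grip.

Call:
jog_arm(increments=[{"dx":0.02,"dy":0.01,"dz":-0.1,"ax":0,"ay":0,"az":0,"gripper":0.2},{"dx":0.02,"dy":0.01,"dz":-0.22,"ax":0,"ay":0,"az":0,"gripper":0.2},{"dx":0.02,"dy":0.01,"dz":-0.33,"ax":0,"ay":0,"az":0,"gripper":0.2},{"dx":0.02,"dy":0.01,"dz":-0.33,"ax":0,"ay":0,"az":0,"gripper":0.2}])

```text
time: 4.05
eef_pos: [0.5521, 0.0015, 0.2377]
tcp_rot: [-0.488, 0.873, 0.002, -0.002]
contact_force: [-0.1, 0.3, -0.9]
opening: 0.6
finger_force: 0.0
```

Call:
jog_arm(increments=[{"dx":0,"dy":0,"dz":0,"ax":0,"ay":0,"az":0,"gripper":-1},{"dx":0,"dy":0,"dz":0,"ax":0,"ay":0,"az":0,"gripper":-1},{"dx":0,"dy":0,"dz":0,"ax":0,"ay":0,"az":0,"gripper":-1},{"dx":0,"dy":0,"dz":0,"ax":0,"ay":0,"az":0,"gripper":-1},{"dx":0,"dy":0,"dz":0,"ax":0,"ay":0,"az":0,"gripper":-1},{"dx":0,"dy":0,"dz":0,"ax":0,"ay":0,"az":0,"gripper":-1},{"dx":0,"dy":0,"dz":0,"ax":0,"ay":0,"az":0,"gripper":-1}], force=50)

```text
time: 4.75
eef_pos: [0.5519, 0.003, 0.2416]
tcp_rot: [-0.488, 0.873, 0.003, -0.001]
contact_force: [-7.4, 4.6, 4.9]
opening: 0.105
finger_force: 49.7
```

```bash
cat >> h.py <<'E'
def st():
    from plant import get_state
    s=get_state(); q=s["tcp_rot"]; y=np.degrees(2*np.arctan2(q[1],q[0]))-90
    print("t",s["time"],"pos",s["eef_pos"].round(4),"yang %.2f q6 %.3f"%(y,s["qpos"][5]),"F",s["contact_force"].round(1),"T",s["wrist_torque"].round(3),"op %.3f ff %.0f"%(s["opening"],s["finger_force"]),"tau6 %.3f"%s["joint_efforts"][5])
E
python3 -c "from h import *;st()"
```

```text
t 4.75 pos [0.5519 0.003  0.2416] yang 148.44 q6 -2.771 F [-7.4  4.6  4.9] T [ 0.739  1.144 -0.048] op 0.105 ff 50 tau6 0.001
```

Call:
jog_arm(increments=[{"dx":-0.007,"dy":0.004,"dz":0.02,"ax":0,"ay":0,"az":0,"gripper":-1},{"dx":-0.007,"dy":0.004,"dz":0.02,"ax":0,"ay":0,"az":0,"gripper":-1}])

```text
time: 4.95
eef_pos: [0.5517, 0.003, 0.2418]
tcp_rot: [-0.488, 0.873, 0.002, -0.001]
contact_force: [-1.9, 3.7, -5.6]
opening: 0.098
finger_force: 49.4
```

```bash
python3 -c "from h import *;st()"
```

```text
t 4.95 pos [0.5517 0.003  0.2418] yang 148.43 q6 -2.771 F [-1.9  3.7 -5.6] T [ 0.761  0.139 -0.032] op 0.098 ff 49 tau6 0.024
```

Call:
jog_arm(increments=[{"dx":0,"dy":0.002,"dz":-0.01,"ax":0,"ay":0,"az":-0.05,"gripper":-1},{"dx":0,"dy":0.002,"dz":-0.01,"ax":0,"ay":0,"az":-0.1,"gripper":-1},{"dx":0,"dy":0.002,"dz":-0.01,"ax":0,"ay":0,"az":-0.15,"gripper":-1},{"dx":0,"dy":0.002,"dz":-0.011,"ax":0,"ay":0,"az":-0.2,"gripper":-1},{"dx":0,"dy":0.002,"dz":-0.011,"ax":0,"ay":0,"az":-0.2,"gripper":-1}])

```text
time: 5.45
eef_pos: [0.5522, 0.0026, 0.2416]
tcp_rot: [-0.345, 0.938, 0.001, -0.001]
contact_force: [-3.0, 3.3, -2.2]
opening: 0.104
finger_force: 49.8
```

```bash
python3 -c "from h import *;st()"
```

```text
t 5.45 pos [0.5522 0.0026 0.2416] yang 130.41 q6 -2.456 F [-3.   3.3 -2.2] T [ 0.631  0.413 -0.126] op 0.104 ff 50 tau6 0.161
```

Call:
jog_arm(increments=[{"dx":0,"dy":0,"dz":0,"ax":0,"ay":0,"az":-0.07,"gripper":-1},{"dx":0,"dy":0,"dz":0,"ax":0,"ay":0,"az":-0.14,"gripper":-1},{"dx":0,"dy":0,"dz":-0.001,"ax":0,"ay":0,"az":-0.21,"gripper":-1},{"dx":0,"dy":0,"dz":-0.001,"ax":0,"ay":0,"az":-0.28,"gripper":-1},{"dx":0,"dy":0,"dz":-0.002,"ax":0,"ay":0,"az":-0.35,"gripper":-1},{"dx":0,"dy":0,"dz":-0.002,"ax":0,"ay":0,"az":-0.42,"gripper":-1},{"dx":0,"dy":0,"dz":-0.002,"ax":0,"ay":0,"az":-0.49,"gripper":-1},{"dx":0,"dy":0,"dz":-0.002,"ax":0,"ay":0,"az":-0.55,"gripper":-1},{"dx":0,"dy":0,"dz":-0.003,"ax":0,"ay":0,"az":-0.6,"gripper":-1},{"dx":0,"dy":0,"dz":-0.003,"ax":0,"ay":0,"az":-0.6,"gripper":-1}])

```text
time: 6.45
eef_pos: [0.5526, 0.001, 0.2414]
tcp_rot: [0.117, 0.993, -0.001, -0.0]
contact_force: [-2.2, -1.0, -2.5]
opening: 0.107
finger_force: 49.6
```

```bash
python3 -c "from h import *;st()"
```

```text
t 6.45 pos [0.5526 0.001  0.2414] yang 76.50 q6 -1.515 F [-2.2 -1.  -2.5] T [-0.316  0.268 -0.023] op 0.107 ff 50 tau6 0.175
```

Call:
jog_arm(increments=[{"dx":0,"dy":0,"dz":-0.004,"ax":0,"ay":0,"az":-0.07,"gripper":-1},{"dx":0,"dy":0,"dz":-0.005,"ax":0,"ay":0,"az":-0.14,"gripper":-1},{"dx":0,"dy":0,"dz":-0.005,"ax":0,"ay":0,"az":-0.21,"gripper":-1},{"dx":0,"dy":0,"dz":-0.006,"ax":0,"ay":0,"az":-0.28,"gripper":-1},{"dx":0,"dy":0,"dz":-0.006,"ax":0,"ay":0,"az":-0.35,"gripper":-1},{"dx":0,"dy":0,"dz":-0.006,"ax":0,"ay":0,"az":-0.4,"gripper":-1},{"dx":0,"dy":0,"dz":-0.006,"ax":0,"ay":0,"az":-0.4,"gripper":-1}], force=25)

```text
time: 7.15
eef_pos: [0.552, 0.0001, 0.2411]
tcp_rot: [0.418, 0.908, -0.003, -0.0]
contact_force: [-4.8, -4.1, -1.0]
opening: 0.104
finger_force: 50.0
```

Run:
```python
from h import *;st()
from plant import imaging
b=imaging.read_camera("side")["frame"][100:215,200:310];cv2.imwrite("pics/s3.png",cv2.resize(b,(570,596),interpolation=cv2.INTER_CUBIC))
```

```text
t 7.15 pos [5.520e-01 1.000e-04 2.411e-01] yang 40.54 q6 -0.887 F [-4.8 -4.1 -1. ] T [-0.784  0.816 -0.104] op 0.104 ff 50 tau6 0.148
```

View pics/s3.png

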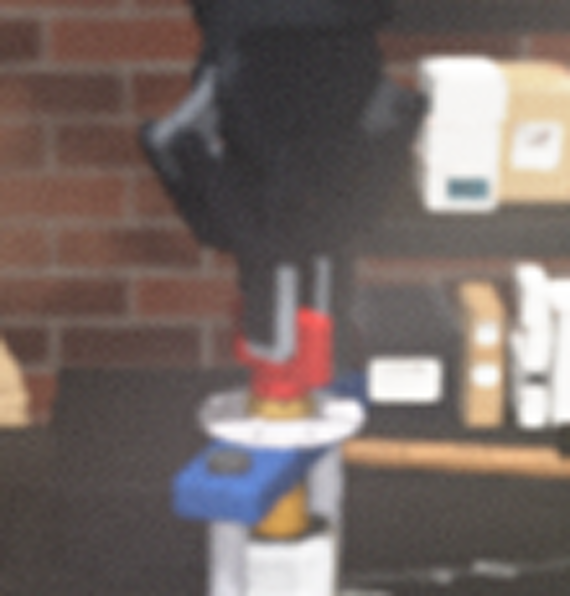

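The picture shows the pads holding the wing at (285,330) and the wing turned with the tool, with no slip. From here I'll go in small steps and watch the torque.

Call:
jog_arm(increments=[{"dx":-0.004,"dy":-0.004,"dz":0,"ax":0,"ay":0,"az":-0.04,"gripper":-1},{"dx":-0.004,"dy":-0.004,"dz":0,"ax":0,"ay":0,"az":-0.08,"gripper":-1},{"dx":-0.004,"dy":-0.004,"dz":0,"ax":0,"ay":0,"az":-0.1,"gripper":-1},{"dx":-0.004,"dy":-0.004,"dz":0,"ax":0,"ay":0,"az":-0.1,"gripper":-1}])

```text
time: 7.6
eef_pos: [0.5517, -0.0001, 0.2411]
tcp_rot: [0.488, 0.873, -0.002, 0.0]
contact_force: [-5.2, -2.9, -0.4]
opening: 0.104
finger_force: 49.9
```

```bash
python3 -c "from h import *;st()"
```

```text
t 7.6 pos [ 5.517e-01 -1.000e-04  2.411e-01] yang 31.59 q6 -0.732 F [-5.2 -2.9 -0.4] T [-0.698  0.648 -0.037] op 0.104 ff 50 tau6 -0.007
```

Call:
jog_arm(increments=[{"dx":0,"dy":0,"dz":-0.001,"ax":0,"ay":0,"az":-0.03,"gripper":-1},{"dx":0,"dy":0,"dz":-0.001,"ax":0,"ay":0,"az":-0.06,"gripper":-1},{"dx":0,"dy":0,"dz":-0.001,"ax":0,"ay":0,"az":-0.06,"gripper":-1}])

```text
time: 7.9
eef_pos: [0.5516, -0.0002, 0.241]
tcp_rot: [0.529, 0.849, -0.003, 0.0]
contact_force: [-5.8, -3.1, -0.5]
opening: 0.101
finger_force: 50.0
```

```bash
python3 -c "from h import *;st()"
```

```text
t 7.9 pos [ 5.516e-01 -2.000e-04  2.410e-01] yang 26.17 q6 -0.637 F [-5.8 -3.1 -0.5] T [-0.713  0.814 -0.091] op 0.101 ff 50 tau6 0.054
```

Call:
jog_arm(increments=[{"dx":-0.003,"dy":-0.003,"dz":0,"ax":0,"ay":0,"az":-0.04,"gripper":-1},{"dx":-0.003,"dy":-0.003,"dz":-0.001,"ax":0,"ay":0,"az":-0.07,"gripper":-1},{"dx":-0.003,"dy":-0.003,"dz":-0.001,"ax":0,"ay":0,"az":-0.07,"gripper":-1}])

```text
time: 8.2
eef_pos: [0.5513, -0.0003, 0.241]
tcp_rot: [0.575, 0.818, -0.002, 0.0]
contact_force: [-4.1, -3.3, -0.5]
opening: 0.105
finger_force: 50.0
```

```bash
python3 -c "from h import *;st()"
```

```text
t 8.2 pos [ 5.513e-01 -3.000e-04  2.410e-01] yang 19.87 q6 -0.528 F [-4.1 -3.3 -0.5] T [-0.594  0.755 -0.103] op 0.105 ff 50 tau6 0.054
```

Call:
jog_arm(increments=[{"dx":-0.003,"dy":-0.003,"dz":0,"ax":0,"ay":0,"az":-0.04,"gripper":-1},{"dx":-0.003,"dy":-0.003,"dz":0,"ax":0,"ay":0,"az":-0.08,"gripper":-1},{"dx":-0.003,"dy":-0.003,"dz":0,"ax":0,"ay":0,"az":-0.08,"gripper":-1}])

```text
time: 8.5
eef_pos: [0.5511, -0.0005, 0.241]
tcp_rot: [0.625, 0.781, -0.002, 0.0]
contact_force: [-4.2, -3.3, 0.3]
opening: 0.105
finger_force: 50.0
```

```bash
python3 -c "from h import *;st()"
```

```text
t 8.5 pos [ 5.511e-01 -5.000e-04  2.410e-01] yang 12.66 q6 -0.403 F [-4.2 -3.3  0.3] T [-0.539  0.755 -0.072] op 0.105 ff 50 tau6 0.098
```

Call:
jog_arm(increments=[{"dx":-0.003,"dy":-0.002,"dz":0,"ax":0,"ay":0,"az":-0.04,"gripper":-1},{"dx":-0.003,"dy":-0.002,"dz":-0.001,"ax":0,"ay":0,"az":-0.08,"gripper":-1},{"dx":-0.003,"dy":-0.002,"dz":-0.001,"ax":0,"ay":0,"az":-0.08,"gripper":-1}])

```text
time: 8.8
eef_pos: [0.5508, -0.0005, 0.2409]
tcp_rot: [0.673, 0.74, -0.002, 0.0]
contact_force: [-3.8, -3.5, -0.6]
opening: 0.102
finger_force: 50.1
```

```bash
python3 -c "from h import *;st()"
```

```text
t 8.8 pos [ 5.508e-01 -5.000e-04  2.409e-01] yang 5.47 q6 -0.278 F [-3.8 -3.5 -0.6] T [-0.508  0.75  -0.088] op 0.102 ff 50 tau6 0.086
```

Call:
jog_arm(increments=[{"dx":0,"dy":0,"dz":0,"ax":0,"ay":0,"az":-0.04,"gripper":-1},{"dx":0,"dy":0,"dz":0,"ax":0,"ay":0,"az":-0.08,"gripper":-1},{"dx":0,"dy":0,"dz":0,"ax":0,"ay":0,"az":-0.08,"gripper":-1}])

```text
time: 9.1
eef_pos: [0.5506, -0.0005, 0.2409]
tcp_rot: [0.718, 0.696, -0.002, 0.0]
contact_force: [-4.7, -2.4, 1.0]
opening: 0.104
finger_force: 50.1
```

```bash
python3 -c "from h import *;st()"
```

```text
t 9.1 pos [ 5.506e-01 -5.000e-04  2.409e-01] yang -1.73 q6 -0.152 F [-4.7 -2.4  1. ] T [-0.499  0.827 -0.085] op 0.104 ff 50 tau6 0.087
```

Call:
jog_arm(increments=[{"dx":-0.003,"dy":0,"dz":0,"ax":0,"ay":0,"az":-0.04,"gripper":-1},{"dx":-0.003,"dy":0,"dz":-0.001,"ax":0,"ay":0,"az":-0.08,"gripper":-1},{"dx":-0.003,"dy":0,"dz":-0.001,"ax":0,"ay":0,"az":-0.08,"gripper":-1}])

```text
time: 9.4
eef_pos: [0.5503, -0.0005, 0.2408]
tcp_rot: [0.76, 0.65, -0.002, 0.0]
contact_force: [-4.2, -3.0, 1.1]
opening: 0.105
finger_force: 50.1
```

```bash
python3 -c "from h import *;st()"
```

```text
t 9.4 pos [ 5.503e-01 -5.000e-04  2.408e-01] yang -8.93 q6 -0.027 F [-4.2 -3.   1.1] T [-0.543  0.869 -0.076] op 0.105 ff 50 tau6 0.086
```

Call:
jog_arm(increments=[{"dx":0,"dy":0,"dz":0,"ax":0,"ay":0,"az":-0.04,"gripper":-1},{"dx":0,"dy":0,"dz":0,"ax":0,"ay":0,"az":-0.08,"gripper":-1},{"dx":0,"dy":0,"dz":0,"ax":0,"ay":0,"az":-0.08,"gripper":-1}])

```text
time: 9.7
eef_pos: [0.5501, -0.0005, 0.2408]
tcp_rot: [0.799, 0.601, -0.002, 0.0]
contact_force: [-4.9, -1.9, 1.6]
opening: 0.107
finger_force: 50.1
```

```bash
python3 -c "from h import *;st()"
```

```text
t 9.7 pos [ 5.501e-01 -5.000e-04  2.408e-01] yang -16.13 q6 0.099 F [-4.9 -1.9  1.6] T [-0.481  0.977 -0.053] op 0.107 ff 50 tau6 0.086
```

Call:
jog_arm(increments=[{"dx":-0.004,"dy":0,"dz":0,"ax":0,"ay":0,"az":-0.04,"gripper":-1},{"dx":-0.004,"dy":0,"dz":-0.001,"ax":0,"ay":0,"az":-0.08,"gripper":-1},{"dx":-0.004,"dy":0,"dz":-0.001,"ax":0,"ay":0,"az":-0.08,"gripper":-1}])

```text
time: 10.0
eef_pos: [0.5498, -0.0004, 0.2407]
tcp_rot: [0.835, 0.55, -0.002, 0.001]
contact_force: [-5.0, -2.7, 0.4]
opening: 0.103
finger_force: 50.1
```

```bash
python3 -c "from h import *;st()"
```

```text
t 10.0 pos [ 5.498e-01 -4.000e-04  2.407e-01] yang -23.33 q6 0.224 F [-5.  -2.7  0.4] T [-0.505  0.871 -0.085] op 0.103 ff 50 tau6 0.084
```

Call:
jog_arm(increments=[{"dx":0,"dy":0,"dz":0,"ax":0,"ay":0,"az":-0.04,"gripper":-1},{"dx":0,"dy":0,"dz":0,"ax":0,"ay":0,"az":-0.08,"gripper":-1},{"dx":0,"dy":0,"dz":0,"ax":0,"ay":0,"az":-0.08,"gripper":-1}])

```text
time: 10.3
eef_pos: [0.5496, -0.0003, 0.2407]
tcp_rot: [0.868, 0.496, -0.002, 0.0]
contact_force: [-5.0, -2.7, 0.4]
opening: 0.104
finger_force: 50.2
```

```bash
python3 -c "from h import *;st()"
```

```text
t 10.3 pos [ 5.496e-01 -3.000e-04  2.407e-01] yang -30.53 q6 0.350 F [-5.  -2.7  0.4] T [-0.413  1.005 -0.09 ] op 0.104 ff 50 tau6 0.084
```

Call:
jog_arm(increments=[{"dx":0,"dy":0,"dz":0,"ax":0,"ay":0,"az":-0.04,"gripper":-1},{"dx":0,"dy":0,"dz":-0.001,"ax":0,"ay":0,"az":-0.08,"gripper":-1},{"dx":0,"dy":0,"dz":-0.001,"ax":0,"ay":0,"az":-0.08,"gripper":-1}])

```text
time: 10.6
eef_pos: [0.5494, -0.0002, 0.2407]
tcp_rot: [0.898, 0.44, -0.002, 0.0]
contact_force: [-5.6, -1.7, 2.1]
opening: 0.106
finger_force: 50.3
```

```bash
python3 -c "from h import *;st()"
```

```text
t 10.6 pos [ 5.494e-01 -2.000e-04  2.407e-01] yang -37.73 q6 0.476 F [-5.6 -1.7  2.1] T [-0.344  1.067 -0.065] op 0.106 ff 50 tau6 0.084
```

Call:
jog_arm(increments=[{"dx":-0.003,"dy":0,"dz":0,"ax":0,"ay":0,"az":-0.04,"gripper":-1},{"dx":-0.003,"dy":0,"dz":0.001,"ax":0,"ay":0,"az":-0.08,"gripper":-1},{"dx":-0.003,"dy":0,"dz":0.001,"ax":0,"ay":0,"az":-0.08,"gripper":-1}])

```text
time: 10.9
eef_pos: [0.5491, 0.0, 0.2406]
tcp_rot: [0.924, 0.383, -0.002, 0.0]
contact_force: [-4.9, -1.0, 0.8]
opening: 0.107
finger_force: 50.2
```

```bash
python3 -c "from h import *;st()"
```

```text
t 10.9 pos [0.5491 0.     0.2406] yang -44.94 q6 0.601 F [-4.9 -1.   0.8] T [-0.271  0.965 -0.077] op 0.107 ff 50 tau6 0.083
```

Call:
jog_arm(increments=[{"dx":0,"dy":0,"dz":0,"ax":0,"ay":0,"az":-0.04,"gripper":-1},{"dx":0,"dy":0,"dz":0,"ax":0,"ay":0,"az":-0.08,"gripper":-1},{"dx":0,"dy":0,"dz":0,"ax":0,"ay":0,"az":-0.08,"gripper":-1}])

```text
time: 11.2
eef_pos: [0.549, 0.0002, 0.2406]
tcp_rot: [0.946, 0.324, -0.002, 0.0]
contact_force: [-4.7, -1.7, 0.7]
opening: 0.099
finger_force: 50.2
```

```bash
python3 -c "from h import *;st()"
```

```text
t 11.2 pos [5.490e-01 2.000e-04 2.406e-01] yang -52.13 q6 0.727 F [-4.7 -1.7  0.7] T [-0.168  1.089 -0.076] op 0.099 ff 50 tau6 0.083
```

Call:
jog_arm(increments=[{"dx":0,"dy":0,"dz":0,"ax":0,"ay":0,"az":-0.04,"gripper":-1},{"dx":0,"dy":0,"dz":-0.001,"ax":0,"ay":0,"az":-0.08,"gripper":-1},{"dx":0,"dy":0,"dz":-0.001,"ax":0,"ay":0,"az":-0.08,"gripper":-1}])

```text
time: 11.5
eef_pos: [0.5489, 0.0003, 0.2405]
tcp_rot: [0.964, 0.266, -0.002, 0.0]
contact_force: [-6.9, -1.0, 1.2]
opening: 0.101
finger_force: 51.0
```

```bash
python3 -c "from h import *;st()"
```

```text
t 11.5 pos [5.489e-01 3.000e-04 2.405e-01] yang -59.18 q6 0.850 F [-6.9 -1.   1.2] T [-0.071  1.07   0.514] op 0.101 ff 51 tau6 0.643
```

Call:
jog_arm(increments=[{"dx":0,"dy":0,"dz":0,"ax":0,"ay":0,"az":0.02,"gripper":-1},{"dx":0,"dy":0,"dz":0,"ax":0,"ay":0,"az":0.02,"gripper":-1}])

```text
time: 11.7
eef_pos: [0.5489, 0.0003, 0.2405]
tcp_rot: [0.96, 0.281, -0.002, -0.0]
contact_force: [-6.8, -1.6, 1.6]
opening: 0.104
finger_force: 50.3
```

```bash
python3 -c "from h import *;st()"
```

```text
t 11.7 pos [5.489e-01 3.000e-04 2.405e-01] yang -57.41 q6 0.819 F [-6.8 -1.6  1.6] T [-0.084  1.152  0.017] op 0.104 ff 50 tau6 0.015
```

Call:
jog_arm(increments=[{"dx":0,"dy":0,"dz":0,"ax":0,"ay":0,"az":-0.011,"gripper":-1},{"dx":0,"dy":0,"dz":0,"ax":0,"ay":0,"az":-0.011,"gripper":-1}])

```text
time: 11.9
eef_pos: [0.5489, 0.0003, 0.2405]
tcp_rot: [0.962, 0.272, -0.002, 0.0]
contact_force: [-6.5, -0.6, 2.0]
opening: 0.102
finger_force: 50.3
```

```bash
python3 -c "from h import *;st()"
```

```text
t 11.9 pos [5.489e-01 3.000e-04 2.405e-01] yang -58.41 q6 0.837 F [-6.5 -0.6  2. ] T [-0.118  1.083  0.159] op 0.102 ff 50 tau6 0.223
```

The stop shows clearly: torque reached 0.64 N m, dropped when eased and came back when reloaded, with zero deflection at about -57.4°. Now I'll back off 90° plus the small lag.

Call:
jog_arm(increments=[{"dx":0.001,"dy":0,"dz":0,"ax":0,"ay":0,"az":0.06,"gripper":-1},{"dx":0.002,"dy":0,"dz":0,"ax":0,"ay":0,"az":0.14,"gripper":-1},{"dx":0.004,"dy":0,"dz":0.001,"ax":0,"ay":0,"az":0.22,"gripper":-1},{"dx":0.005,"dy":0,"dz":0.001,"ax":0,"ay":0,"az":0.3,"gripper":-1},{"dx":0.006,"dy":0,"dz":0.002,"ax":0,"ay":0,"az":0.39,"gripper":-1},{"dx":0.008,"dy":0.001,"dz":0.002,"ax":0,"ay":0,"az":0.48,"gripper":-1},{"dx":0.01,"dy":0.002,"dz":0.003,"ax":0,"ay":0,"az":0.57,"gripper":-1},{"dx":0.012,"dy":0.003,"dz":0.003,"ax":0,"ay":0,"az":0.66,"gripper":-1},{"dx":0.013,"dy":0.004,"dz":0.003,"ax":0,"ay":0,"az":0.75,"gripper":-1},{"dx":0.014,"dy":0.005,"dz":0.004,"ax":0,"ay":0,"az":0.83,"gripper":-1}])

```text
time: 12.9
eef_pos: [0.5512, -0.0004, 0.241]
tcp_rot: [0.598, 0.801, -0.002, 0.001]
contact_force: [-4.1, -5.1, -0.7]
opening: 0.103
finger_force: 49.9
```

Call:
jog_arm(increments=[{"dx":0.001,"dy":0.001,"dz":0,"ax":0,"ay":0,"az":0.06,"gripper":-1},{"dx":0.002,"dy":0.002,"dz":0,"ax":0,"ay":0,"az":0.12,"gripper":-1},{"dx":0.002,"dy":0.003,"dz":0,"ax":0,"ay":0,"az":0.16,"gripper":-1},{"dx":0.002,"dy":0.003,"dz":0,"ax":0,"ay":0,"az":0.185,"gripper":-1},{"dx":0.002,"dy":0.003,"dz":0,"ax":0,"ay":0,"az":0.185,"gripper":-1}])

```text
time: 13.4
eef_pos: [0.5517, -0.0001, 0.2411]
tcp_rot: [0.477, 0.879, -0.002, 0.001]
contact_force: [-2.3, -4.8, -1.0]
opening: 0.101
finger_force: 50.0
```

```bash
python3 -c "from h import *;st()"
```

```text
t 13.4 pos [ 5.517e-01 -1.000e-04  2.411e-01] yang 32.96 q6 -0.756 F [-2.3 -4.8 -1. ] T [-0.736  0.657  0.066] op 0.101 ff 50 tau6 0.010
```

Call:
jog_arm(increments=[{"dx":0,"dy":0,"dz":0,"ax":0,"ay":0,"az":0,"gripper":0.2},{"dx":0,"dy":0,"dz":0,"ax":0,"ay":0,"az":0,"gripper":0.2},{"dx":0,"dy":0,"dz":0,"ax":0,"ay":0,"az":0,"gripper":0.2},{"dx":0,"dy":0,"dz":0,"ax":0,"ay":0,"az":0,"gripper":0.2},{"dx":0,"dy":0,"dz":0,"ax":0,"ay":0,"az":0,"gripper":0.2}])

```text
time: 13.9
eef_pos: [0.5521, 0.0017, 0.2407]
tcp_rot: [0.479, 0.878, 0.0, 0.0]
contact_force: [-0.2, 0.3, -0.4]
opening: 0.601
finger_force: 0.0
```

Call:
jog_arm(increments=[{"dx":0,"dy":0,"dz":0.15,"ax":0,"ay":0,"az":0,"gripper":0.2},{"dx":0,"dy":0,"dz":0.4,"ax":0,"ay":0,"az":0,"gripper":0.2},{"dx":0,"dy":0,"dz":0.7,"ax":0,"ay":0,"az":0,"gripper":0.2},{"dx":0,"dy":-0.3,"dz":0.8,"ax":0,"ay":0,"az":0,"gripper":0.2},{"dx":0,"dy":-0.6,"dz":0.8,"ax":0,"ay":0,"az":0,"gripper":0.2},{"dx":0,"dy":-1,"dz":0.8,"ax":0,"ay":0,"az":0,"gripper":0.2},{"dx":0,"dy":-1,"dz":0.8,"ax":0,"ay":0,"az":0,"gripper":0.2}])

```text
time: 14.6
eef_pos: [0.5517, -0.1228, 0.3365]
tcp_rot: [0.482, 0.876, -0.001, 0.001]
contact_force: [-0.7, 0.9, -0.5]
opening: 0.601
finger_force: 0.0
```

Call:
jog_arm(increments=[{"dx":0,"dy":-0.4,"dz":0,"ax":0,"ay":0,"az":0,"gripper":0.2},{"dx":0,"dy":-0.8,"dz":0,"ax":0,"ay":0,"az":0,"gripper":0.2},{"dx":0,"dy":-1,"dz":0,"ax":0,"ay":0,"az":0,"gripper":0.2},{"dx":0,"dy":-1,"dz":0,"ax":0,"ay":0,"az":0,"gripper":0.2}])

```text
time: 15.0
eef_pos: [0.5516, -0.2408, 0.3359]
tcp_rot: [0.481, 0.877, -0.0, -0.0]
contact_force: [-0.2, 0.2, -0.5]
opening: 0.597
finger_force: 0.0
```

Run:
```python
from h import *;st()
from plant import imaging
r=imaging.read_camera("top");print(wing(r)); P=cloud(r)
for name,(u,v) in dict(tub=(202,176),box=(314,225),lock=(259,143),key=(231,225)).items():
    print(name,np.median(P[v-3:v+4,u-3:u+4].reshape(-1,3),0))
a=r["frame"][130:250,180:340];cv2.imwrite("pics/top4.png",cv2.resize(a,(800,600),interpolation=cv2.INTER_CUBIC))
```

```text
t 15.0 pos [ 0.5516 -0.2408  0.3359] yang 32.49 q6 -1.147 F [-0.2  0.2 -0.5] T [0.007 0.029 0.033] op 0.597 ff 0 tau6 -0.096
(183, array([0.55118108, 0.001699  , 0.23431448]), np.float64(123.02292546070372), array([0.00355491, 0.01278074]), ((0.5512133240699768, 0.0018351860344409943), (0.01577085815370083, 0.04654935002326965), 41.74945831298828))
tub [0.58890109 0.12218908 0.04548062]
box [ 0.48713066 -0.11448085  0.06226441]
lock [0.67007907 0.00069193 0.03182912]
key [0.48701904 0.05988412 0.00884794]
```

View pics/top4.png

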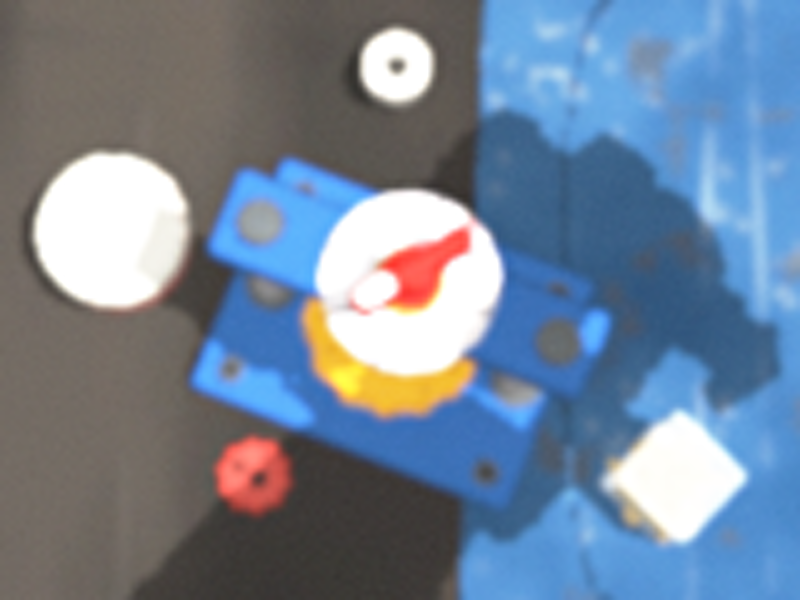

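In the picture the wing lies at 123° with its stripe at (375,290), which matches the commanded back-off. The tub, box, lockring tool and spoke key are where they were, and the arm is clear.

```bash
python3 -c "
from plant import job
print(job.sign_off())"
```

```text
the job is handed in; nothing more can be done
None
```

The thumbscrew was screwed down until it bottomed, backed off about 90° and let go. The neighbouring items did not move and the job is handed in; torque briefly reached about 0.64 N m at the stop, above the 0.3 to 0.4 you called plenty.

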